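# Free the sanding stick jammed in the waste can's lid

## Task

A worn sanding stick is caught under the lid of the red waste can and keeps it from closing. Press the can's front lever right down with your fingertips so that the lid swings fully open and the stick drops inside, then let the lever come up slowly so that the lid is eased fully shut and does not slam. Work the can by its lever alone: do not touch the lid or the stick, and leave the tape, the glue bottle and the putty tin where they are.

Things in the scene. Friction and masses are not known exactly. Their poses are not given: they have to be found in the camera images.
- can: Red round steel waste can, 131 mm in diameter, with steel carrying loops on its sides, standing firm (it does not move). Origin: centre of its underside; z up; its -x side is the front, where the lever sticks out; +x is the rear with the rod housing and the lid's hinge. Rim at z = 197 mm, inner floor at 40 mm, inner diameter 125 mm. A rod in the housing links the lever to the lid.
- paddle (a point): Centre of the paddle's top face, the place to press. In the can's frame: x = -164 mm, z = 65 mm with the lid shut, about 61 mm with the stick under the lid, and x = -170 mm, z = 23.5 mm with the lever right down. It takes 1 to 5 N down to its hard stop; let go, the lid's weight brings it up at once and the lid slams.
- lever (a joint): The lever: a steel bar on a pin under the can (pin along y at can x = 40 mm, z = 16 mm), with a broad black ribbed rubber paddle at its front end, 34 mm long (x) and 90 mm wide (y), too wide to pinch; it slopes up to the front by 0.2 rad at rest and is level when down. Angle: 0 up (lid shut), 0.20 rad right down (lid fully open). The lid turns 5.75 times as far as the lever.
- lid (a joint): Lid angle about the rear hinge (can x = 84 mm, z = 197 mm): 0 shut, 1.15 rad fully open; about 0.11 at the start, resting on the stick. Let go, it falls at about 5 rad/s and slams; anything over 3 rad/s is too hard (the lever rising 0.1 m/s at the paddle).
- lid_front (a point): Middle of the lid's front edge: it rises as the lid opens. The lid is red, round, 140 mm in diameter, with an 8 mm skirt that goes down over the rim; not to be touched.
- stick: Dark grey sanding stick, 150 x 20 x 4 mm, long axis x, origin at the centre of its underside. At the start it lies level across the can's front left rim, clamped by the lid, its +x end sticking out some 50 mm to the front left at 0.2 m height; its centre is inside the rim, so it tips and slides in by itself once the lid is up. Not to be touched.
- tape: Roll of tan masking tape lying flat, 58 mm in diameter, 19 mm high, right of the lever. Origin: centre of underside. Leave alone.
- glue: White glue bottle with red label and long nozzle, 36 mm in diameter, 102 mm high, on the green mat left of the can. Origin: centre of underside. Leave alone.
- tin: Grey putty tin with yellow top, 54 mm in diameter, 26 mm high, on the table left of the lever. Origin: centre of underside. Leave alone.

How it is judged:
By the outcome, as a careful person would: the job done as asked, in the order asked, and still so for the second after the job is handed in, with the robot touching nothing.
It also fails if it takes over 35 s, if anything falls off the work surface, if the arm or the gripper's body presses on something with over 40 N, if the wrist force passes 120 N, or if a joint passes its speed limit or range.

## Robot

A 7-joint arm with a two-finger parallel gripper is mounted at the origin on a cart in front of the work surface, level with it; the furniture and walls round the work are solid. World frame = base frame: x ahead of the robot, y to its left, z up, the work surface at z = 0. Lengths are in m, angles in degrees, forces in N, time in s.
With the tool pointing down it reaches from about 0.425 to 0.875 m from the base axis. Payload 4.7 kg.
Tool frame: the origin (TCP) lies on the centre line of the jaws, within the pads' length; the fingertips stand 14 mm ahead of it and the grasp point (between the pads) lies 5 mm behind it; z points along the fingers, y is the line along which they close (so a half turn about z gives the same grasp; the last joint's range is limited). The gripper opens to 87 mm and grips with 3 to 60 N. Pads are 19 mm wide; open, the fingers measure 117 mm over their backs; the gripper's body (75 mm by 190 mm) begins 51 mm behind the grasp point.
Start: joints at [67.443, 18.392, -4.016, 83.108, 1.295, 78.541, -3.26], TCP at [0.258, -0.597, 0.237] pointing down, gripper open.
Joint ranges: [-163.93, 163.93], [-17.29, 119.83], [-79.2, 71.16], [3.27, 140.29], [-89.18, 269.18], [5.43, 117.66], [-154.24, 154.24]. Speed limits (degrees/s): [147.25, 147.25, 180, 180, 180, 180, 180].

## Interface

Orientations are given as [roll, pitch, yaw] about the fixed x, y, z axes, in that order (R = Rz(yaw) Ry(pitch) Rx(roll)).
In Python, from cell import env gives the robot as it stands.
- The arm moves only by the tool jog_arm, never from a script. Its argument "motion" is a list that holds one entry, the list of rows, each a list of 7 numbers: the shift along the tool's x, y, z in units of 0.1 m (1.0 is 0.1 m), then the turn, a rotation vector about the tool's x, y, z in units of 180 degrees (1.0 is 180 degrees), then the closure, from 0 (fully open) to 1 (shut). A call has 1 to 5 rows; each row is the pose to reach, as a shift and turn from the pose commanded when the call began, along the tool's axes at that moment, turning the shorter way round; what a row does not reach only later rows make up. A row lasts 1/10 s, in which the tool goes at most 50 mm and 8.59 degrees, less where a joint would pass 70% of its speed; a pose out of reach is approached as far as the arm can. A call with a number of a shift or a turn outside -1 to 1 is refused whole. A call with a gripper value outside its range is refused whole. The fingers move at their own pace and stop on an object; "grip_force" is the grip in N (left out, the last holds). Time passes only in rows, so rows that repeat a pose let the fingers close. It gives the time, the measured TCP pose, the force, the opening and the grip force at its end, in the units of the state.
- env.get_obs(): the state, without advancing time (a new reading comes with each control period).
- env.read_camera(name): name is "scene" or "top" or "wrist"; returns (picture, depth): 420x560x3 uint8, red, green, blue; 420x560 float32, m along the optical axis (not along the pixel's ray), 0 where there is no reading.
- env.camera_info(name): a dict with "camera_matrix" (3x3 intrinsics, pixels), "origin" and "orientation" of the camera in the world; the wrist camera has in their place "mount" (4x4, takes a point from camera to tool coordinates, whose origin is the TCP and whose axes are the flange's). Camera axes: x right, y down, z forward; pixel columns grow to the right and rows downward; lengths in m; the calibration is good to about 2 mm. A picture is of the moment at which its call begins: read the wrist's pose just before it. camera_info takes no time and is no camera call.
- env.sign_off(): hands the job in; it is judged then, once.
The state is a dict: "time_s": time; "qpos": joint angles; "joint_velocities": joint speeds; "effort": joint torques, N m; "tool_pos": TCP position; "tool_rot": TCP orientation; "force": force on the tool from outside, world axes, zero at the start; "wrist_torque": the same for the moment, N m; "grip_width": finger opening in m; "grasp_force": force on a finger pad.
Only numpy, scipy, OpenCV 4.12 (cv2) and the standard library are available. Lean on these libraries where they do the work, as an engineer would, in place of code of your own. Each camera call takes 0.05 s, during which the arm holds its last target. There are 200 camera calls.

## Working session

There is one attempt and no reset: what is moved stays moved. The work goes in short steps, Python scripts to look and compute and a tool call to move; the robot and the scene stay as the last step left them, time stands still between calls to the robot, and variables do not carry over. Pictures are saved under pics/ and viewed, at most 10 in all, crops included, and the job is handed in when it is done.

Besides the shell and the picture viewer there is one more tool, called after "Emit:" as name([rows], argument=value, ...), one row to a line, values as JSON. jog_arm: Moves the arm, as the interface text tells. Shifts and turns lie within -1 to 1; 1 stands for 0.1 m of shift or 180 degrees of turn. Its arguments: {"type":"object","properties":{"motion":{"type":"array","items":{"type":"array","items":{"type":"array","items":{"type":"number"}}}},"grip_force":{"type":"number"}},"required":["motion"]}

```bash
mkdir -p pics
cat > h.py <<'E'
import numpy as np,cv2
from scipy.spatial.transform import Rotation as R
from cell import env
def cam(n):
    i=env.camera_info(n);K=np.array(i["camera_matrix"])
    o=i["orientation"];o=np.array(o)
    M=o if o.shape==(3,3) else R.from_euler('xyz',o,degrees=True).as_matrix()
    return K,np.array(i["origin"]),M
def pts(n,d):
    K,o,M=cam(n);v,u=np.indices(d.shape)
    p=np.stack([(u-K[0,2])/K[0,0]*d,(v-K[1,2])/K[1,1]*d,d],-1)
    return p@M.T+o
E
python3 - <<'E'
from h import *
print(env.get_obs())
for n in("scene","top"):
    print({k:np.array(v).round(4).tolist() for k,v in env.camera_info(n).items()})
    p,d=env.read_camera(n);cv2.imwrite(f"pics/{n}.png",p[...,::-1]);np.savez(f"{n}.npz",p=p,d=d)
E
```

```text
{'time_s': 0.0, 'qpos': array([67.44464279, 18.44046224, -4.0169179 , 83.17479031,  1.29492603,
       78.54095127, -3.25959173]), 'joint_velocities': array([-0.00715686, -0.0267301 ,  0.02872596, -0.03894342, -0.08264735,
        0.13654433,  0.00687584]), 'effort': array([ 6.20803148e-04, -4.91284811e+01, -4.03308626e-01, -3.12531745e+01,
       -6.37762877e-02,  4.36411088e-02,  1.94163649e-04]), 'tool_pos': array([ 0.25752207, -0.59623432,  0.23544676]), 'tool_rot': array([-1.79889042e+02,  5.23531103e-03,  2.33668187e+01]), 'force': array([0.49775681, 0.08620931, 0.08797574]), 'wrist_torque': array([-0.01989223,  0.009528  , -0.00408487]), 'grasp_force': 0.0, 'grip_width': 0.08672408336259756}
{'camera_matrix': [[519.7372, 0.0, 289.3702], [0.0, 519.7372, 213.5036], [0.0, 0.0, 1.0]], 'origin': [-0.1412, 1.0251, 0.879], 'orientation': [-122.4022, 0.9451, -141.5309]}
{'camera_matrix': [[414.7822, 0.0, 278.4978], [0.0, 414.7822, 210.1029], [0.0, 0.0, 1.0]], 'origin': [0.4235, 0.127, 1.173], 'orientation': [-170.4845, -1.6123, -88.9137]}
```

View pics/scene.png

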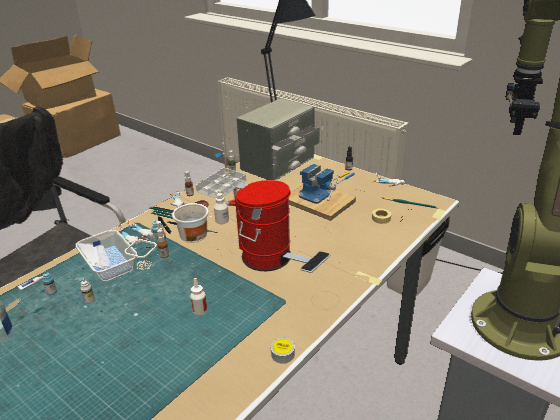

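View pics/top.png

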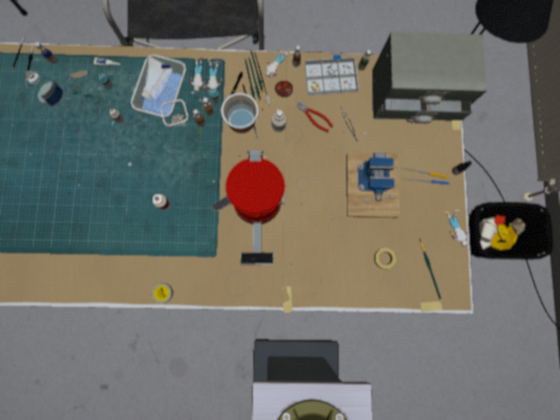

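The scene view shows the can at (264,225), its paddle at (315,262), the tin at (283,349) and the tape at (381,215). In the top view the lid is at (255,188), the black paddle at (257,258), the stick's tip at (222,204) and the tape at (386,258).

Run:
```python
from h import *
def ray(n,uv):
    K,o,M=cam(n);r=M@np.linalg.inv(K)@[uv[0],uv[1],1];return o,r/np.linalg.norm(r)
C={}
for n,(u0,u1,v0,v1) in dict(scene=(296,335,248,275),top=(235,280,248,270)).items():
    z=np.load(n+".npz");p=z["p"].astype(int);d=z["d"];P=pts(n,d)
    m=np.zeros(d.shape,np.uint8);m[v0:v1,u0:u1]=(p[v0:v1,u0:u1].max(-1)<85)
    k,l,s,c=cv2.connectedComponentsWithStats(m);i=1+np.argmax(s[1:,4]);C[n]=c[i]
    q=P[(l==i)&(d>0)];print(n,s[i],c[i],"depth med",np.median(q,0).round(4))
    top=q[q[:,2]>.045]; print(len(top),top.mean(0).round(4),np.percentile(top,[2,98],axis=0).round(3).tolist())
    rc=cv2.minAreaRect(top[:,:2].astype(np.float32)*1000);print("rect mm",rc)
    # red lid
    m=(p[...,0]>120)&(p[...,1]<50)&(p[...,2]<50)&(d>0)&(P[...,2]>.19)&(P[...,2]<.26)
    q=P[m];print("lid",len(q),q.mean(0).round(3),np.percentile(q,[1,99],axis=0).round(3).tolist())
o1,r1=ray("scene",C["scene"]);o2,r2=ray("top",C["top"])
t=np.linalg.lstsq(np.c_[r1,-r2],o2-o1,rcond=None)[0];a,b=o1+t[0]*r1,o2+t[1]*r2
print("tri",a.round(4),b.round(4))
# lever bar direction from top: light-grey between paddle and can
z=np.load("top.npz");P=pts("top",z["d"]);
for v in (224,230,236,242,248): 
    row=z["p"][v,245:270].astype(int);g=np.where((row.max(-1)-row.min(-1))<18)[0]+245
    print(v,g.min() if len(g) else None,g.max() if len(g) else None,P[v,int(g.mean())].round(3) if len(g) else None)
```

```text
scene [302 252  27  19 209] [314.80382775 260.75119617] depth med [0.478  0.1633 0.061 ]
209 [0.4781 0.1622 0.0613] [[0.465, 0.12, 0.058], [0.493, 0.201, 0.065]]
rect mm ((479.18463134765625, 160.82150268554688), (29.803417205810547, 85.58309173583984), 0.5427341461181641)
lid 1080 [0.632 0.178 0.214] [[0.577, 0.106, 0.196], [0.701, 0.233, 0.222]]
top [241 252  32  12 331] [256.2265861  257.73716012] depth med [0.4803 0.1567 0.0606]
328 [0.4804 0.1562 0.0605] [[0.466, 0.114, 0.055], [0.494, 0.196, 0.066]]
rect mm ((479.9755554199219, 155.43890380859375), (27.115232467651367, 82.89327239990234), 1.3177413940429688)
lid 2480 [0.64  0.16  0.215] [[0.579, 0.096, 0.204], [0.704, 0.224, 0.223]]
tri [0.482  0.1571 0.0562] [0.4807 0.1562 0.0561]
224 253 261 [0.574 0.157 0.04 ]
230 253 260 [0.557 0.159 0.041]
236 253 260 [0.54  0.159 0.045]
242 253 260 [0.523 0.158 0.049]
248 253 260 [0.507 0.158 0.049]
```

Emit:
jog_arm([
  [[0.87,-0.5,0,0,0,0.1298,1],[0.87,-0.5,0,0,0,0.1298,1],[0.87,-0.5,0,0,0,0.1298,1],[0.87,-0.5,0,0,0,0.1298,1]],
], grip_force=20)

```text
time_s: 0.5
tool_pos: [0.3192, -0.5148, 0.2364]
tool_rot: [-180.0, 0.0, 0.2]
force: [-1.5, -0.2, -0.0]
grip_width: 0.063
grasp_force: 0.0
```

Run:
```python
from h import *
print(np.round(env.camera_info("wrist")["mount"],3).tolist())
```

```text
[[0.001, -0.965, -0.263, 0.072], [1.0, 0.001, 0.0, -0.0], [0.0, -0.263, 0.965, -0.148], [0.0, 0.0, 0.0, 1.0]]
```

Emit:
jog_arm([
  [[0.16,-0.2,0,0,0,-0.047,1],[0.32,-0.4,0,0,0,-0.094,1],[0.48,-0.6,0,0,0,-0.142,1],[0.64,-0.8,0,0,0,-0.189,1],[0.8,-1.0,0,0,0,-0.236,1]],
])

```text
time_s: 1.0
tool_pos: [0.3969, -0.4171, 0.2362]
tool_rot: [-180.0, 0.1, 42.8]
force: [0.1, 0.2, -0.6]
grip_width: 0.0227
grasp_force: 0.0
```

Emit:
jog_arm([
  [[0.196,-0.036,0,0,0,-0.047,1],[0.392,-0.073,0,0,0,-0.094,1],[0.59,-0.11,0,0,0,-0.142,1],[0.786,-0.147,0,0,0,-0.189,1],[0.983,-0.184,0,0,0,-0.236,1]],
])

```text
time_s: 1.5
tool_pos: [0.4572, -0.3376, 0.2362]
tool_rot: [-180.0, 0.0, 85.3]
force: [0.0, -0.4, -0.6]
grip_width: 0.0006
grasp_force: 0.0
```

Emit:
jog_arm([
  [[0.199,0.023,0,0,0,-0.047,1],[0.397,0.046,0,0,0,-0.094,1],[0.596,0.068,0,0,0,-0.142,1],[0.794,0.091,0,0,0,-0.189,1],[0.993,0.114,0,0,0,-0.236,1]],
])

```text
time_s: 2.0
tool_pos: [0.4773, -0.2396, 0.2362]
tool_rot: [-180.0, -0.0, 127.8]
force: [-0.3, 0.0, -0.5]
grip_width: 0.0002
grasp_force: 0.0
```

Emit:
jog_arm([
  [[0.19,0.146,0,0,0,-0.047,1],[0.38,0.292,0,0,0,-0.094,1],[0.57,0.438,0,0,0,-0.142,1],[0.76,0.584,0,0,0,-0.189,1],[0.95,0.73,0,0,0,-0.236,1]],
])

```text
time_s: 2.5
tool_pos: [0.4778, -0.1196, 0.2364]
tool_rot: [-180.0, -0.0, 170.3]
force: [0.5, -0.6, -0.1]
grip_width: 0.0006
grasp_force: 0.0
```

Run:
```python
from h import *
o=env.get_obs();print(o["time_s"],o["qpos"].round(1),o["tool_pos"].round(4),o["tool_rot"].round(2))
```

```text
2.5 [ 44.9   0.5 -33.9 103.8   0.3  75.8  91.3] [ 0.4778 -0.1196  0.2364] [-1.7998e+02 -1.0000e-02  1.7027e+02]
```

Emit:
jog_arm([
  [[0.05,0.33,0,0,0,-0.027,1],[0.11,0.66,0,0,0,-0.054,1],[0.165,0.98,0,0,0,-0.054,1],[0.165,0.98,0,0,0,-0.054,1]],
])

```text
time_s: 2.9
tool_pos: [0.4792, -0.0156, 0.2368]
tool_rot: [179.9, 0.0, -179.9]
force: [-0.1, -0.1, 0.6]
grip_width: 0.0005
grasp_force: 0.0
```

Emit:
jog_arm([
  [[0,0.33,0,0,0,0,1],[0,0.66,0,0,0,0,1],[0,1.0,0,0,0,0,1],[0,1.0,0,0,0,0,1]],
])

```text
time_s: 3.3
tool_pos: [0.4797, 0.0842, 0.2368]
tool_rot: [179.9, 0.0, -179.9]
force: [-0.3, -0.3, 1.2]
grip_width: 0.0002
grasp_force: 0.0
```

Run:
```python
from h import *
o=env.get_obs();print(o["time_s"],o["qpos"].round(1),o["tool_pos"].round(4),o["tool_rot"].round(2))
```

```text
3.3 [ 3.360e+01  0.000e+00 -4.600e+01  1.042e+02 -1.000e-01  7.580e+01
  7.760e+01] [0.4797 0.0842 0.2368] [ 1.7989e+02  4.0000e-02 -1.7995e+02]
```

Emit:
jog_arm([
  [[0.01,0.37,0.2,0,0,0,1],[0.02,0.73,0.5,0,0,0,1],[0.02,0.73,0.8,0,0,0,1],[0.02,0.73,1.0,0,0,0,1],[0.02,0.73,1.0,0,0,0,1]],
])

```text
time_s: 3.8
tool_pos: [0.4767, 0.1509, 0.1335]
tool_rot: [-179.9, -0.3, 179.6]
force: [-0.9, -1.1, -0.2]
grip_width: 0.0004
grasp_force: 0.0
```

Run:
```python
from h import *
o=env.get_obs();print(o["time_s"],o["qpos"].round(1),o["tool_pos"].round(4),o["force"].round(1))
p,d=env.read_camera("scene");cv2.imwrite("pics/s2.png",cv2.resize(p[110:310,200:420,::-1],None,fx=2.7,fy=2.7))
```

```text
3.8 [ 26.4   9.4 -50.2 109.7   7.9  64.8  62.7] [0.4767 0.1509 0.1335] [-0.9 -1.1 -0.2]
```

View pics/s2.png

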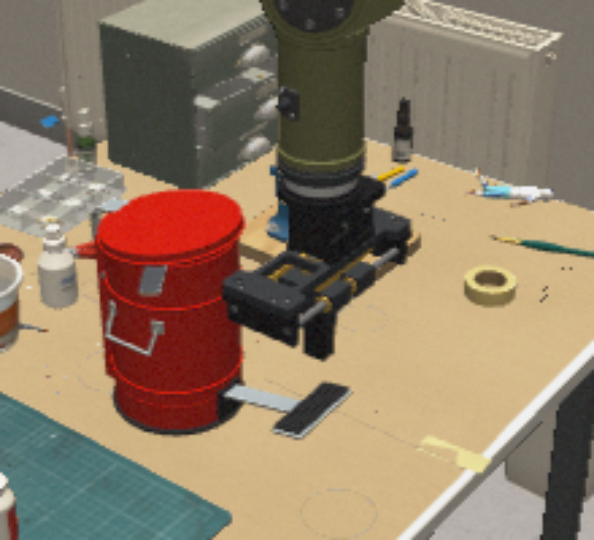

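The picture shows the closed fingers at (320,345) above the paddle at (312,410), clear of the can; the lid is propped by the stick at (150,280).

Emit:
jog_arm([
  [[0,0.03,0.1,0,0,0,1],[0,0.06,0.2,0,0,0,1],[0,0.07,0.3,0,0,0,1],[0,0.07,0.4,0,0,0,1],[0,0.07,0.45,0,0,0,1]],
])

```text
time_s: 4.35
tool_pos: [0.4776, 0.1605, 0.0903]
tool_rot: [-180.0, -0.1, 179.7]
force: [0.4, -0.0, 0.3]
grip_width: 0.0002
grasp_force: 0.0
```

Emit:
jog_arm([
  [[0,0,0.05,0,0,0,1],[0,0,0.1,0,0,0,1],[0,0,0.14,0,0,0,1],[0,0,0.18,0,0,0,1],[0,0,0.22,0,0,0,1]],
])

```text
time_s: 4.85
tool_pos: [0.4781, 0.1608, 0.0696]
tool_rot: [-180.0, -0.0, 179.6]
force: [-2.0, 0.7, 5.0]
grip_width: 0.0004
grasp_force: 2.4
```

Emit:
jog_arm([
  [[0.01,0,0.05,0,0,0,1],[0.015,0,0.1,0,0,0,1],[0.02,0,0.15,0,0,0,1],[0.03,0,0.2,0,0,0,1],[0.035,0,0.25,0,0,0,1]],
])

```text
time_s: 5.35
tool_pos: [0.475, 0.1608, 0.0442]
tool_rot: [180.0, 0.1, 179.6]
force: [0.5, 0.5, 2.3]
grip_width: 0.0003
grasp_force: 1.3
```

Emit:
jog_arm([
  [[0.005,0,0.03,0,0,0,1],[0.005,0,0.05,0,0,0,1],[0.005,0,0.06,0,0,0,1],[0.005,0,0.07,0,0,0,1],[0.005,0,0.075,0,0,0,1]],
])

```text
time_s: 5.85
tool_pos: [0.4744, 0.1607, 0.0374]
tool_rot: [-180.0, 0.0, 179.6]
force: [-0.9, -1.3, 8.1]
grip_width: 0.0008
grasp_force: 4.0
```

Near the stop, with the force rising; I press another millimetre and look.

Emit:
jog_arm([
  [[0,0,0.01,0,0,0,1],[0,0,0.015,0,0,0,1],[0,0,0.015,0,0,0,1],[0,0,0.015,0,0,0,1],[0,0,0.015,0,0,0,1]],
])

```text
time_s: 6.35
tool_pos: [0.4744, 0.1608, 0.0373]
tool_rot: [-179.9, 0.0, 179.6]
force: [-5.1, -1.6, 17.7]
grip_width: 0.0007
grasp_force: 8.6
```

Run:
```python
from h import *
a=env.read_camera("scene")[0][110:310,180:400,::-1];b=env.read_camera("top")[0][130:280,180:330,::-1]
cv2.imwrite("pics/s3.png",np.hstack([cv2.resize(a,(440,400)),cv2.resize(b,(350,400))]))
```

```text
(no output)
```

View pics/s3.png

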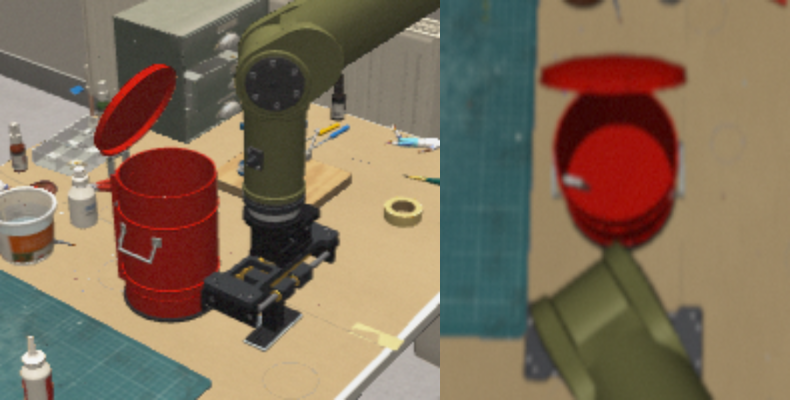

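The lid is fully open (scene crop, 135,110), and the stick stands inside the can (top crop, 575,182). I check its height against the rim.

Run:
```python
from h import *
p,d=env.read_camera("top");P=pts("top",d);q=p.astype(int)
# inside-can pixels that are not red
m=((q[...,0]-q[...,1])<70)&(np.hypot(P[...,0]-.643,P[...,1]-.159)<.062)&(P[...,2]>.03)&(d>0)
for v,u in np.argwhere(m)[:40]: print(v,u,P[v,u].round(3),p[v,u])
cv2.imwrite("pics/s4.png",cv2.resize(p[150:230,210:300,::-1],(720,600)))
```

```text
163 228 [0.668 0.216 0.311] [142  92  67]
163 229 [0.666 0.213 0.318] [143  84  59]
163 230 [0.667 0.211 0.317] [143  74  54]
163 275 [0.668 0.115 0.321] [139  70  51]
163 276 [0.668 0.113 0.32 ] [142  80  59]
163 277 [0.669 0.111 0.319] [145  91  66]
163 278 [0.67  0.109 0.315] [145  95  70]
163 279 [0.671 0.106 0.311] [142  99  74]
163 280 [0.671 0.104 0.31 ] [139 102  75]
164 231 [0.665 0.209 0.315] [143 105  81]
164 232 [0.663 0.206 0.322] [137  93  82]
164 233 [0.662 0.204 0.325] [135  86  89]
164 234 [0.663 0.202 0.324] [145  93  81]
164 235 [0.661 0.199 0.329] [153  95  71]
164 236 [0.662 0.197 0.326] [154  90  63]
164 272 [0.664 0.121 0.325] [150  86  62]
164 273 [0.666 0.119 0.321] [148 100  74]
164 274 [0.666 0.117 0.32 ] [142 105  77]
177 278 [0.673 0.105 0.18 ] [77 12  8]
178 278 [0.673 0.105 0.171] [66  3  2]
180 276 [0.679 0.109 0.124] [65 12  4]
180 278 [0.672 0.104 0.155] [65 12 10]
181 278 [0.671 0.104 0.146] [63 11  2]
181 279 [0.666 0.102 0.168] [72  9  2]
182 275 [0.681 0.111 0.092] [65  9  5]
182 278 [0.671 0.104 0.136] [60  2  0]
182 279 [0.665 0.102 0.161] [68  9  8]
183 278 [0.669 0.104 0.131] [62  5  7]
183 279 [0.665 0.101 0.15 ] [67  8  7]
184 276 [0.677 0.108 0.087] [67  2  1]
184 278 [0.67  0.103 0.12 ] [61  5  0]
184 279 [0.664 0.101 0.144] [64  5  0]
185 278 [0.669 0.103 0.11 ] [64  9  6]
185 279 [0.664 0.101 0.132] [65  4  5]
186 278 [0.669 0.103 0.099] [64  8 11]
186 279 [0.663 0.101 0.126] [63  0  0]
187 278 [0.667 0.103 0.094] [63  7  6]
187 279 [0.662 0.1   0.116] [66  9  9]
188 279 [0.662 0.1   0.106] [67  7  3]
189 279 [0.66  0.1   0.104] [68  6  6]
```

View pics/s4.png

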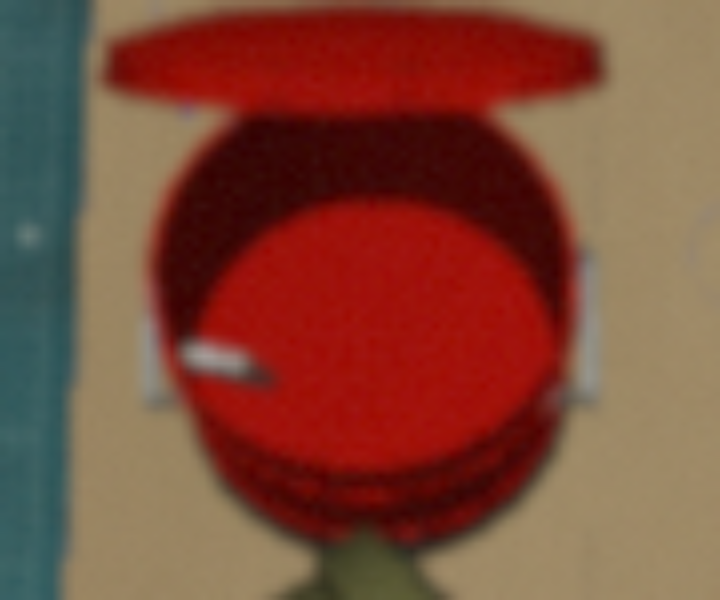

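The crop shows the stick upright against the left front wall, with its light top end at (215,358) inside the rim. I print its height.

Run:
```python
from h import *
p,d=env.read_camera("top");P=pts("top",d)
for v in range(194,202): print(v,[(u,P[v,u].round(3).tolist()) for u in (231,233,235,237,239,241,243)])
print(env.get_obs()["time_s"])
```

```text
194 [(231, [0.634, 0.221, 0.15]), (233, [0.649, 0.223, 0.078]), (235, [0.657, 0.221, 0.037]), (237, [0.657, 0.215, 0.039]), (239, [0.657, 0.21, 0.037]), (241, [0.658, 0.204, 0.037]), (243, [0.658, 0.198, 0.038])]
195 [(231, [0.631, 0.221, 0.15]), (233, [0.646, 0.223, 0.076]), (235, [0.654, 0.22, 0.039]), (237, [0.654, 0.215, 0.038]), (239, [0.654, 0.209, 0.04]), (241, [0.655, 0.204, 0.036]), (243, [0.654, 0.198, 0.044])]
196 [(231, [0.62, 0.217, 0.191]), (233, [0.621, 0.213, 0.188]), (235, [0.65, 0.22, 0.043]), (237, [0.651, 0.215, 0.039]), (239, [0.651, 0.209, 0.04]), (241, [0.651, 0.204, 0.04]), (243, [0.652, 0.198, 0.039])]
197 [(231, [0.617, 0.217, 0.196]), (233, [0.619, 0.213, 0.188]), (235, [0.618, 0.208, 0.189]), (237, [0.619, 0.203, 0.186]), (239, [0.649, 0.209, 0.039]), (241, [0.648, 0.203, 0.043]), (243, [0.649, 0.198, 0.036])]
198 [(231, [0.614, 0.217, 0.199]), (233, [0.618, 0.214, 0.179]), (235, [0.616, 0.208, 0.188]), (237, [0.616, 0.203, 0.188]), (239, [0.616, 0.198, 0.19]), (241, [0.62, 0.195, 0.169]), (243, [0.646, 0.198, 0.04])]
199 [(231, [0.613, 0.217, 0.191]), (233, [0.633, 0.221, 0.088]), (235, [0.625, 0.213, 0.13]), (237, [0.618, 0.205, 0.166]), (239, [0.614, 0.198, 0.191]), (241, [0.619, 0.195, 0.163]), (243, [0.643, 0.198, 0.039])]
200 [(231, [0.618, 0.221, 0.151]), (233, [0.61, 0.212, 0.197]), (235, [0.639, 0.22, 0.041]), (237, [0.632, 0.211, 0.078]), (239, [0.626, 0.204, 0.112]), (241, [0.619, 0.196, 0.148]), (243, [0.629, 0.194, 0.097])]
201 [(231, [0.615, 0.221, 0.152]), (233, [0.607, 0.211, 0.199]), (235, [0.637, 0.22, 0.041]), (237, [0.637, 0.214, 0.038]), (239, [0.637, 0.209, 0.038]), (241, [0.634, 0.202, 0.059]), (243, [0.628, 0.194, 0.091])]
6.55
```

Emit:
jog_arm([
  [[0,0,-0.02,0,0,0,1],[0,0,-0.04,0,0,0,1],[-0.005,0,-0.06,0,0,0,1],[-0.005,0,-0.08,0,0,0,1],[-0.01,0,-0.1,0,0,0,1]],
])

```text
time_s: 7.05
tool_pos: [0.4747, 0.1608, 0.0454]
tool_rot: [-180.0, -0.1, 179.6]
force: [-0.5, 0.3, 1.1]
grip_width: 0.0006
grasp_force: 0.7
```

Emit:
jog_arm([
  [[0,0,-0.02,0,0,0,1],[0,0,-0.04,0,0,0,1],[-0.005,0,-0.06,0,0,0,1],[-0.005,0,-0.08,0,0,0,1],[-0.01,0,-0.1,0,0,0,1]],
])

```text
time_s: 7.55
tool_pos: [0.4761, 0.1608, 0.0557]
tool_rot: [-180.0, -0.0, 179.6]
force: [-1.7, 0.1, 2.7]
grip_width: 0.0006
grasp_force: 1.1
```

Emit:
jog_arm([
  [[0,0,-0.02,0,0,0,1],[0,0,-0.04,0,0,0,1],[-0.005,0,-0.06,0,0,0,1],[-0.005,0,-0.08,0,0,0,1],[-0.01,0,-0.1,0,0,0,1]],
])

```text
time_s: 8.05
tool_pos: [0.4774, 0.1608, 0.0658]
tool_rot: [180.0, 0.0, 179.6]
force: [-0.1, 0.7, 3.4]
grip_width: 0.0003
grasp_force: 1.5
```

Emit:
jog_arm([
  [[0,0,-0.02,0,0,0,1],[0,0,-0.04,0,0,0,1],[0,0,-0.055,0,0,0,1],[0,0,-0.07,0,0,0,1],[0,0,-0.085,0,0,0,1]],
])

```text
time_s: 8.55
tool_pos: [0.4778, 0.1608, 0.0744]
tool_rot: [180.0, 0.1, 179.6]
force: [2.6, -0.4, 1.3]
grip_width: 0.0001
grasp_force: 1.6
```

Emit:
jog_arm([
  [[0,0,-0.015,0,0,0,1],[0,0,-0.03,0,0,0,1],[0,0,-0.045,0,0,0,1],[0,0,-0.06,0,0,0,1],[0,0,-0.075,0,0,0,1]],
])

```text
time_s: 9.05
tool_pos: [0.4771, 0.1607, 0.0816]
tool_rot: [-180.0, -0.0, 179.6]
force: [1.7, 0.1, 1.6]
grip_width: 0.0005
grasp_force: 0.6
```

Emit:
jog_arm([
  [[0,0,-0.015,0,0,0,1],[0,0,-0.03,0,0,0,1],[0,0,-0.05,0,0,0,1],[0,0,-0.07,0,0,0,1],[0,0,-0.1,0,0,0,1]],
])

```text
time_s: 9.55
tool_pos: [0.4768, 0.1606, 0.0914]
tool_rot: [-180.0, -0.1, 179.6]
force: [-0.0, -0.7, 0.4]
grip_width: 0.0009
grasp_force: 0.0
```

Emit:
jog_arm([
  [[0,0,-0.15,0,0,0,1],[0,0,-0.35,0,0,0,1],[0,0,-0.55,0,0,0,1],[0,0,-0.75,0,0,0,1],[0,0,-0.75,0,0,0,1]],
])

```text
time_s: 10.05
tool_pos: [0.4792, 0.1617, 0.1701]
tool_rot: [180.0, 0.3, 179.6]
force: [0.0, 0.1, -0.3]
grip_width: 0.0005
grasp_force: 0.0
```

Run:
```python
from h import *
a=env.read_camera("scene")[0][110:310,180:400,::-1];b,d=env.read_camera("top")
cv2.imwrite("pics/s5.png",np.hstack([cv2.resize(a,(440,400)),cv2.resize(b[130:280,180:330,::-1],(350,400))]))
P=pts("top",d);q=b.astype(int)
m=(q[...,0]>120)&(q[...,1]<50)&(d>0)&(P[...,2]>.19)&(P[...,2]<.26);A=P[m]
print("lid plane slope",np.linalg.lstsq(np.c_[A[:,:2],np.ones(len(A))],A[:,2],rcond=None)[0].round(3),A.mean(0).round(3))
s,d=env.read_camera("scene");P=pts("scene",d);m=(s.max(-1)<85)&(abs(P[...,0]-.478)<.025)&(abs(P[...,1]-.158)<.05)&(P[...,2]>.03)&(P[...,2]<.085)
print("paddle",m.sum(),np.median(P[m],0).round(4))
o=env.get_obs();print(o["time_s"],o["tool_pos"].round(3),o["force"].round(1))
```

```text
lid plane slope [0.012 0.    0.197] [0.642 0.16  0.205]
paddle 201 [0.4789 0.163  0.0653]
10.2 [0.477 0.161 0.166] [-0.7 -0.2 -0.7]
```

View pics/s5.png

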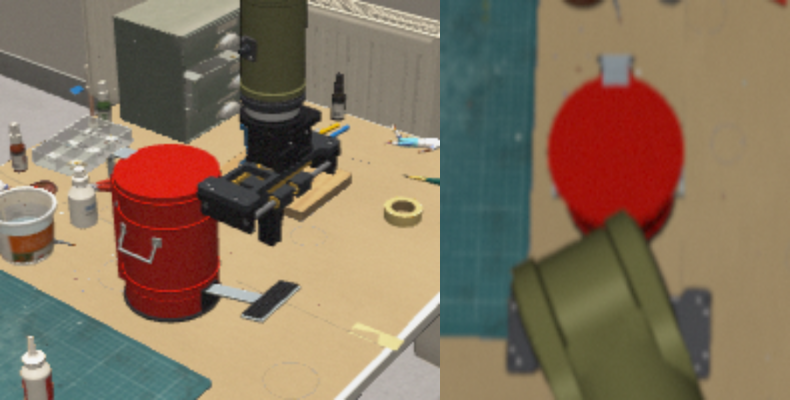

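The lid lies flat on the can (165,170), the lever is fully up (paddle at z = 65 mm), and the stick is inside. The gripper stands clear.

```bash
python3 -c "
from cell import env
print(env.sign_off())"
```

```text
the job is handed in; nothing more can be done
None
```

The job is handed in: the lever was pressed right down, the stick dropped inside the can, and the lid was eased fully shut at about 0.02 m/s at the paddle, with the other items not touched and about 10 s of the 35 s used.

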